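# Draw a purge plug out of a pipe stub with a pull hook

## Task

A purge plug has been left deep inside the upright pipe stub. Take the pull hook from its stand, feel for the plug's wire bail with it, hook the bail and draw the plug out without forcing anything; set the plug down gently, standing upright in the parts tray, and hang the hook back in its stand. Handle the plug with the hook only, never with the gripper, and leave the hammer, the can and the magnet alone.

Things in the scene. Friction and masses are not known exactly. Their poses are not given: they have to be found in the camera images.
- pipe: Fixed bare-steel pipe stub standing upright on a blue 110 x 110 x 8 mm flange plate. Bore 56 mm, wall 5 mm, mouth 124 mm above the table. Origin on the bore axis at table height, z up along the bore. Three sprung rubber strips down the bore stand in to a radius of 26.5 mm, grip the plug and drag on it. The plug stands on a stiff rubber pad (about 8 N per mm) 14 mm above the table.
- plug: Orange purge plug in the pipe, 53 mm diameter, 28 mm tall, about 0.25 kg; origin at the centre of its underside, z up. The bore's rubber strips drag on it with about 6 to 11 N all the way out. An aluminium spindle with a wire bail stands on it (see plug_top). The bail bends, spoiling the job, if hook and plug press on each other with over 22 N, up or down.
- plug_top (a point): Centre of the plug body's top. From it stands a rigid spindle, 26 mm diameter, whose flat top is 3 to 29 mm above this point: differs each time, not measured. On the spindle top a fixed yellow bail of 4 mm wire in the plug's y-z plane: window 18 mm wide (y), 15 mm high, closed above by a bar along y, outer top 19 mm above the spindle. A hook passes through along plug x, from either side.
- hook: Loose pull hook, 0.16 kg, hanging upright in its stand. Origin on the shank axis level with the underside of the toe (within 0.5 mm), z up; the toe points to hook +x. Shank 5 mm diameter. Steel collar, 54 mm diameter, from z = 95 to 101 mm. Red square handle 24 x 24 mm from z = 101 to 149 mm, sides along x and y: grip it from above.
- hook_toe (a point): Top of the hook's upturned toe tip: the toe, 5 mm thick, runs 15 mm out from the shank axis along hook +x at the very bottom and its end turns up to 10 mm above the hook's origin. The gap between shank and tip, where the bail's wire lies, is 7 mm wide, its floor 5.6 mm above the origin.
- stand: Fixed hook stand: green upright tube, bore 42 mm, wall 5 mm, rim 110 mm above the table, on a grey 100 mm square foot. Origin on the tube axis at table height. The hook's collar rests on the rim with shank and toe hanging inside the tube (the hook's origin is then 15 mm above the table).
- tray: Fixed grey open parts tray, 160 x 160 mm outside, 28 mm high, walls 4 mm, floor 4 mm thick. Origin at the centre of its underside, sides along x and y.
- hammer: Loose hammer on the bench, to be left alone.
- can: Loose can, 60 mm diameter, 120 mm tall, to be left alone.
- magnet: Loose red and black welding magnet, 70 x 70 x 22 mm, to be left alone.
Not all that is in view belongs to the job. Of the things that look like the tray, the smallest one is meant.

How it is judged (in metres and radians):
On the way, in this order (a step that is already met when the one before it is completed fails the run):
1. the plug is out of the pipe, carried by the hook (height (world z) of plug above 0.125 m and contact force between hook and plug above 0.5 N), for 0.1 s.
2. the plug stands upright in the tray and the hook no longer touches it (z of plug in the frame of tray below 0.008 m and x of plug in the frame of tray between -0.056 and 0.056 m and y of plug in the frame of tray between -0.056 and 0.056 m and angle between plug's own z axis and vertical below 0.1 rad and contact force between hook and plug below 0.05 N and linear speed of plug below 0.02 m/s), for 0.3 s.
At the end, for the whole second after the job is handed in: The plug stands upright (within 0.1 rad) and at rest on the floor of the tray, wholly inside its walls; the hook hangs upright (within 0.08 rad) and at rest in its stand, shank in the tube and collar on the rim (height within 4 mm) (z of plug in the frame of tray below 0.008 m and x of plug in the frame of tray between -0.056 and 0.056 m and y of plug in the frame of tray between -0.056 and 0.056 m and angle between plug's own z axis and vertical below 0.1 rad and linear speed of each of plug, hook below 0.02 m/s and horizontal distance between hook and stand below 0.022 m and z of hook in the frame of stand between 0.011 and 0.019 m and angle between hook's own z axis and vertical below 0.08 rad); the robot touches nothing.
It fails at once if hook and plug press on each other with more than 22 N (the bail is bent) (contact force between hook and plug above 22 N).
It fails at once if the hook presses on the pipe with more than 22 N (contact force between hook and pipe above 22 N).
It fails at once if the gripper touches the plug (contact force between the fingers and plug above 0.3 N).
It fails at once if the plug is dropped or flung (faster than 0.7 m/s) (linear speed of plug above 0.7 m/s).
It fails at once if the hammer, can or magnet is disturbed (moved 20 mm) (distance of any of hammer, can, magnet from where it was at the start of the episode above 0.02 m).
It also fails if it takes over 72 s, if anything falls off the work surface, if the arm or the gripper's body presses on something with over 40 N, if the wrist force passes 120 N, or if a joint passes its speed limit or range.

## Robot

A 6-joint arm with a two-finger parallel gripper is mounted at the origin on the work surface. World frame = base frame: x ahead of the robot, y to its left, z up, the work surface at z = 0. Lengths are in m, angles in degrees, forces in N, time in s.
With the tool pointing down it reaches from about 0.3 to 0.75 m from the base axis. Payload 8.5 kg.
Tool frame: the origin (TCP) lies at the very end of the fingers, on their centre line; the grasp point (between the pads) lies 19 mm behind it (env.hold_point_z is the distance from the TCP to the grasp point, in m); z points along the fingers, y is the line along which they close (so a half turn about z gives the same grasp; the last joint's range is limited). The gripper opens to 85 mm and grips with 20 to 120 N. Pads are 22 mm wide; open, the fingers measure 114 mm over their backs; the gripper's body (76 mm by 85 mm) begins 54 mm behind the grasp point. The pads swing forward as they close: fully open they stand 13 mm farther back than shut.
Start: joints at [58.94, 21.807, 74.336, -0, 83.858, -12.336], TCP at [0.177, 0.521, 0.231] pointing down, gripper open.
Joint ranges: [-178.18, 178.18], [-50.72, 133.34], [12.68, 142.11], [-81.47, 261.47], [9.98, 163.14], [-165.26, 165.26]. Speed limits (degrees/s): [136.94, 136.94, 180, 180, 180, 180].

## Interface

Orientations are given as a 3x3 rotation matrix whose columns are the frame's x, y, z axes.
In Python, from rig import env, optics gives the robot as it stands.
- The arm moves only by the shell command python3 -m jog 'ROWS' [OPENING] [FORCE]. ROWS is JSON, a list of rows, each an object with "linear": the shift along the tool's x, y, z in units of 40 mm (1.0 is 40 mm), a list of three; "roll": the turn about the tool's z in units of 5 degrees (1.0 is 5 degrees). A call has 1 to 12 rows; each row shifts and turns the commanded pose from where the row before left it, along the tool's axes as they then stand; what a row does not reach is not made up. A row lasts 1/12 s, in which the tool goes at most 41.7 mm and 7.16 degrees, less where a joint would pass 70% of its speed; a pose out of reach is approached as far as the arm can. A call is refused whole if a number of a shift passes 1 or a number of a turn 1, either way. A call with a gripper value outside its range is refused whole. OPENING is the opening, from -1 (shut) to 1 (fully open), set as the call begins (- or left out, the last holds). The fingers move at their own pace and stop on an object; FORCE is the grip in N (left out, the last holds). Time passes only in rows, so rows that do not move let the fingers close. It gives the time, the measured TCP pose, the force, the opening and the grip force at its end, in the units of the state.
- env.observe(): the state, without advancing time (a new reading comes with each control period).
- optics.get_image(name): name is "side" or "top"; returns the picture (420x560x3 uint8, red, green, blue); there is no depth.
- optics.calibration(name): a dict with "fov_y" (degrees; the focal length in pixels is half the picture's height over the tangent of half this angle, whatever the lens; pixels are square), "cx", "cy" (the principal point, pixels), "T" (4x4, takes a point from camera to world coordinates). Camera axes: x right, y down, z forward; pixel columns grow to the right and rows downward; lengths in m; the calibration is good to about 2 mm. A picture is of the moment at which its call begins. calibration takes no time and is no camera call.
- env.close_job(): hands the job in; it is judged then, once.
The state is a dict: "time_s": time; "q": joint angles; "qvel": joint speeds; "joint_efforts": joint torques, N m; "position": TCP position; "tool_rot": TCP orientation; "ft_force": force on the tool from outside, world axes, zero at the start; "wrist_torque": the same for the moment, N m; "grip_width": finger opening in m; "gripper_force": force on a finger pad.
Only numpy, scipy, OpenCV 4.12 (cv2) and the standard library are available. Lean on these libraries where they do the work, as an engineer would, in place of code of your own. Each camera call takes 0.05 s, during which the arm holds its last target. There are 200 camera calls.

## Working session

There is one attempt and no reset: what is moved stays moved. The work goes in short steps, Python scripts to look and compute and a shell command to move; the robot and the scene stay as the last step left them, time stands still between calls to the robot, and variables do not carry over. Pictures are saved under pics/ and viewed, at most 10 in all, crops included, and the job is handed in when it is done.

```bash
ls; mkdir -p pics
python3 - <<'E'
from rig import env, optics
import cv2, numpy as np
for n in ("side","top"):
    im=optics.get_image(n); np.save(f"pics/{n}0.npy",im); cv2.imwrite(f"pics/{n}0.png",im[:,:,::-1])
    c=optics.calibration(n); print(n,c["fov_y"],c["cx"],c["cy"],np.round(c["T"],4).tolist(), [k for k in c])
s=env.observe(); print(s, env.hold_point_z)
E
```

```text
pics
side 46.515530710566594 277.1555885476356 206.59118984331403 [[-0.9468, -0.1796, 0.2672, 0.1369], [-0.322, 0.5251, -0.7878, 1.2512], [0.0011, -0.8319, -0.555, 0.8766], [0.0, 0.0, 0.0, 1.0]] ['fov_y', 'cx', 'cy', 'T']
top 48.92594976028808 277.5060460845328 204.23338629491357 [[0.0235, -0.9973, 0.07, 0.4294], [-0.9997, -0.0241, -0.0078, 0.1239], [0.0095, -0.0698, -0.9975, 1.1863], [0.0, 0.0, 0.0, 1.0]] ['fov_y', 'cx', 'cy', 'T']
{'time_s': 0.1, 'q': array([ 5.89391329e+01,  2.18378786e+01,  7.43783594e+01, -1.66457766e-03,
        8.38592139e+01, -1.23363197e+01]), 'qvel': array([-0.08274062, -0.04663082, -0.27237979,  0.04943392,  0.04050443,
       -0.01006453]), 'joint_efforts': array([ 4.02330523e-03, -4.49217939e+01, -2.31658888e+01, -1.94737067e-04,
        3.61941624e-03, -6.61461755e-06]), 'position': array([0.17643676, 0.52065627, 0.23077858]), 'tool_rot': array([[-9.47073751e-01,  3.21015392e-01, -6.54699687e-04],
       [ 3.21015960e-01,  9.47073095e-01, -1.14297150e-03],
       [ 2.53137014e-04, -1.29264736e-03, -9.99999132e-01]]), 'ft_force': array([ 0.47265414, -0.49504755,  0.02509814]), 'wrist_torque': array([ 0.0100953 , -0.03721979, -0.00027903]), 'gripper_force': 0.0, 'grip_width': 0.0854843050592569} 0.0187
```

View pics/top0.png

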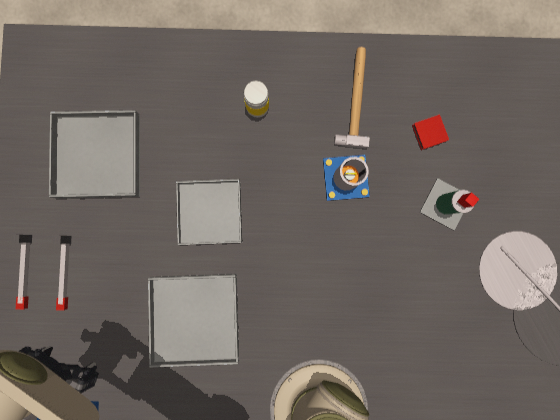

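View pics/side0.png

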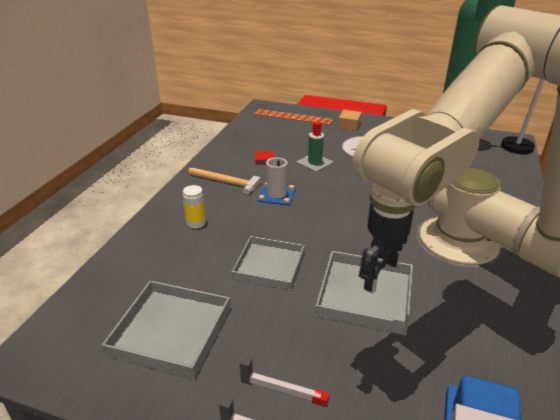

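The top view shows three trays at (93,154), (193,320) and (209,212), the last being the smallest. The hook's red handle is at (467,200) on the green stand, with the red magnet at (431,132) as a possible lookalike. The pipe is on the blue flange at (347,178), with orange and yellow visible in the bore at about (350,174). Side view: stand (316,145), pipe (277,180), small tray (269,262). The candidates I'm choosing between:
- **Tray:** the smallest one, (209,212).
- **Hook:** the handle at (467,200), not the magnet at (431,132).

```bash
cat > h.py <<'E'
from rig import env, optics
import cv2, numpy as np
def ray(n,px,z):
    c=optics.calibration(n);T=c["T"];f=210/np.tan(np.radians(c["fov_y"]/2))
    d=T[:3,:3]@np.array([(px[0]-c["cx"])/f,(px[1]-c["cy"])/f,1.]);o=T[:3,3]
    return o+d*(z-o[2])/d[2]
def proj(n,P):
    c=optics.calibration(n);T=c["T"];f=210/np.tan(np.radians(c["fov_y"]/2))
    p=T[:3,:3].T@(np.array(P)-T[:3,3]);return p[:2]/p[2]*f+[c["cx"],c["cy"]]
def comps(mask,roi,minA=15):
    x0,y0,x1,y1=roi;m=np.zeros_like(mask,np.uint8);m[y0:y1,x0:x1]=mask[y0:y1,x0:x1]
    cs,_=cv2.findContours(m,cv2.RETR_EXTERNAL,cv2.CHAIN_APPROX_NONE)
    return sorted([c for c in cs if cv2.contourArea(c)>=minA],key=cv2.contourArea)[::-1]
def world_rect(n,c,z):
    W=np.array([ray(n,p[0],z)[:2] for p in c],np.float32);return cv2.minAreaRect(W*1000)
E
python3 - <<'E'
from h import *
im=np.load("pics/top0.npy");hsv=cv2.cvtColor(im,cv2.COLOR_RGB2HSV);H,S,V=[hsv[...,i].astype(int) for i in range(3)]
blue=(H>95)&(H<125)&(S>120)&(V>50)
print("flange",world_rect("top",np.concatenate(comps(blue,(310,140,380,210),5)),.008))
red=((H<6)|(H>174))&(S>150)&(V>60)
for c in comps(red,(400,100,500,240)): print("red",c.mean(0),world_rect("top",c,.164))
red2=red&(V>190)
for c in comps(red2,(440,180,500,240),8): print("redbright",c.mean(0),world_rect("top",c,.164))
# trays
g=(V>60)&(V<200)&(S<40)
for c in comps(g,(140,150,260,255),500): print("tray",cv2.boundingRect(c),world_rect("top",c,.028))
for c in comps(g,(410,165,480,240),80): print("foot",cv2.boundingRect(c),world_rect("top",c,.0))
a=cv2.resize(im[145:215,310:385],None,fx=5,fy=5,interpolation=cv2.INTER_CUBIC)
b=cv2.resize(im[165:235,410:485],None,fx=5,fy=5,interpolation=cv2.INTER_CUBIC)
cv2.imwrite("pics/crop.png",np.hstack([a,b])[:,:,::-1])
print(im[165:185,340:362].tolist().__len__())
E
```

```text
flange ((586.0795288085938, -59.10951232910156), (109.64949035644531, 109.30986022949219), 6.439488887786865)
red [[426.18791946 133.10067114]] ((673.0816650390625, -223.8809814453125), (62.4765739440918, 68.43281555175781), 20.431018829345703)
red [[468.         199.88636364]] ((520.8860473632812, -308.6244201660156), (31.19493293762207, 38.57228469848633), 45.50772476196289)
redbright [[471.77777778 199.22222222]] ((522.7672729492188, -317.0295715332031), (21.829147338867188, 20.899991989135742), 45.56208419799805)
tray (140, 150, 120, 105) ((512.413818359375, 311.93218994140625), (262.3475341796875, 301.1291198730469), 1.4506279230117798)
foot (410, 165, 70, 75) ((529.50634765625, -317.5604248046875), (195.7006378173828, 180.04222106933594), 0.19640548527240753)
20
```

View pics/crop.png

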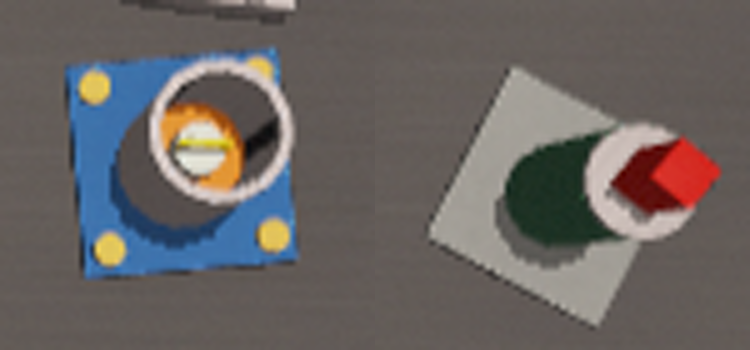

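Crop: this is the right handle, standing on the stand. Its bright top is centred at about (472,199), turned about 45°. In the bore, the yellow bar runs from about (345.6,173.4) to (356.4,174.2), nearly along world y, so the hook has to pass along about ±x. Next I'll measure the stand, tray and bail.

Run:
```python
from h import *
im=np.load("pics/top0.npy");hsv=cv2.cvtColor(im,cv2.COLOR_RGB2HSV);H,S,V=[hsv[...,i].astype(int) for i in range(3)]
A,B,C=[ray("top",p,.01)[:2] for p in ((437.8,178.2),(420.6,212.2),(455,230.6))]
print("foot z~10mm: centre",(A+C)/2,"sides",np.linalg.norm(A-B),np.linalg.norm(C-B))
# pipe: white mouth ring, stand ring
for nm,roi,z in (("pipe",(335,152,372,190),.124),("stand",(445,185,478,217),.110)):
    ring=(V>170)&(S<40)
    cs=comps(ring,roi,5); P=np.concatenate(cs); print(nm,world_rect("top",P,z), cv2.minEnclosingCircle(np.array([ray("top",p[0],z)[:2]*1000 for p in P],np.float32)))
yel=(H>24)&(H<34)&(S>150)&(V>120)
P=np.concatenate(comps(yel,(340,168,362,180),0)); ys,xs=P[:,0,1],P[:,0,0]
print("yellow px",xs.min(),xs.max(),ys.mean(),P[:,0].mean(0),cv2.fitLine(P,2,0,.01,.01).ravel())
for z in (.062,.075,.088):
    r=ray("top",P[:,0].mean(0),z); print("bar",z,r)
# tray: edge rim: bright floor component
print(im[212,170:250:2].mean(1).round().tolist()); print(im[172:252:2,209].mean(1).round().tolist())
```

```text
foot z~10mm: centre [ 0.52224581 -0.31806554] sides 0.0991006100307125 0.09896534344314034
pipe ((585.6577758789062, -59.050941467285156), (65.64822387695312, 62.8498649597168), 0.8054180145263672) ((586.186279296875, -59.44969177246094), 33.58464813232422)
stand ((521.78076171875, -315.6859436035156), (51.68724822998047, 42.31954574584961), 14.71904182434082) ((522.9000854492188, -319.7260437011719), 26.289968490600586)
yellow px 346 355 173.0 [350.5 173. ] [  1.    0.  350.5 173. ]
bar 0.062 [ 0.58954186 -0.06237682  0.062     ]
bar 0.075 [ 0.58768974 -0.06022242  0.075     ]
bar 0.088 [ 0.58583763 -0.05806803  0.088     ]
[91.0, 91.0, 92.0, 84.0, 68.0, 163.0, 163.0, 165.0, 165.0, 165.0, 166.0, 167.0, 168.0, 166.0, 166.0, 167.0, 166.0, 167.0, 167.0, 167.0, 170.0, 167.0, 168.0, 168.0, 168.0, 166.0, 166.0, 166.0, 169.0, 167.0, 169.0, 169.0, 169.0, 167.0, 168.0, 96.0, 91.0, 94.0, 92.0, 93.0]
[95.0, 92.0, 93.0, 92.0, 126.0, 71.0, 163.0, 164.0, 164.0, 164.0, 164.0, 164.0, 165.0, 167.0, 166.0, 166.0, 167.0, 166.0, 167.0, 168.0, 169.0, 168.0, 166.0, 166.0, 166.0, 166.0, 167.0, 164.0, 165.0, 165.0, 164.0, 165.0, 164.0, 162.0, 164.0, 138.0, 65.0, 91.0, 93.0, 92.0]
```

```bash
python3 -m jog '[{"linear":[-0.62,-0.71,0]},{"linear":[-0.62,-0.71,0]},{"linear":[-0.62,-0.71,0]},{"linear":[-0.62,-0.71,0]},{"linear":[-0.62,-0.71,0]},{"linear":[-0.62,-0.71,0]},{"linear":[-0.62,-0.71,0]},{"linear":[-0.62,-0.71,0]},{"linear":[-0.62,-0.71,0]},{"linear":[-0.62,-0.71,0]},{"linear":[-0.62,-0.71,0]},{"linear":[-0.62,-0.71,0]}]'
python3 -m jog '[{"linear":[-0.62,-0.71,0]},{"linear":[-0.62,-0.71,0]},{"linear":[-0.62,-0.71,0]},{"linear":[-0.62,-0.71,0]},{"linear":[-0.62,-0.71,0]},{"linear":[-0.62,-0.71,0]},{"linear":[-0.62,-0.71,0]},{"linear":[-0.62,-0.71,0]},{"linear":[-0.62,-0.71,0]},{"linear":[-0.62,-0.71,0]},{"linear":[-0.62,-0.71,0]},{"linear":[-0.62,-0.71,0]}]'
python3 -m jog '[{"linear":[0,0,0],"roll":0.86},{"linear":[0,0,0],"roll":0.86},{"linear":[0,0,0],"roll":0.86},{"linear":[0,0,0],"roll":0.86},{"linear":[0,0,0],"roll":0.86},{"linear":[0,0,0],"roll":0.86},{"linear":[0,0,0]},{"linear":[0,0,0]}]'
cat >> h.py <<'E'
def togo(P,yaw=None):
    """shift to world point P in tool units, roll units to put tool y at yaw (deg)"""
    s=env.observe();R=s["tool_rot"];y=np.degrees(np.arctan2(R[1,1],R[0,1]))
    print("t",round(s["time_s"],2),"pos",s["position"].round(4),"yaw_y",y.round(2),"F",s["ft_force"].round(2),"grip",round(s["grip_width"],4),"q",s["q"].round(0))
    print("units",(R.T@(np.array(P)-s["position"])/.04).round(3), "" if yaw is None else ("roll",round((y-yaw)/5,3)))
E
python3 -c "
from h import *
print(ray('top',(208.5,212),.028),ray('top',(177,180),.028),ray('top',(240.5,244.5),.028))
togo((.5228,-.3175,.126),45.6)"
```

```text
[0.48696778 0.28748205 0.028     ] [0.56574879 0.36945597 0.028     ] [0.40762948 0.20490829 0.028     ]
t 0.1 pos [0.1764 0.5207 0.2308] yaw_y 71.28 F [ 0.47 -0.5   0.03] grip 0.0855 q [ 59.  22.  74.  -0.  84. -12.]
units [-14.928 -17.062   2.638] ('roll', np.float64(5.135))invalid input
invalid input
invalid input
```

```bash
python3 -m jog '[{"linear":[-0.62,-0.71,0],"roll":0},{"linear":[-0.62,-0.71,0],"roll":0},{"linear":[-0.62,-0.71,0],"roll":0},{"linear":[-0.62,-0.71,0],"roll":0},{"linear":[-0.62,-0.71,0],"roll":0},{"linear":[-0.62,-0.71,0],"roll":0},{"linear":[-0.62,-0.71,0],"roll":0},{"linear":[-0.62,-0.71,0],"roll":0},{"linear":[-0.62,-0.71,0],"roll":0},{"linear":[-0.62,-0.71,0],"roll":0},{"linear":[-0.62,-0.71,0],"roll":0},{"linear":[-0.62,-0.71,0],"roll":0}]'
```

```text
time_s: 1.1
position: [0.349, 0.1008, 0.2313]
tool_rot: [[-0.947, 0.321, 0.0], [0.321, 0.947, 0.0], [-0.0, 0.0, -1.0]]
ft_force: [0.3, 1.1, -0.5]
grip_width: 0.0854
gripper_force: 0.0
```

```bash
python3 -m jog '[{"linear":[-0.62,-0.71,0],"roll":0},{"linear":[-0.62,-0.71,0],"roll":0},{"linear":[-0.62,-0.71,0],"roll":0},{"linear":[-0.62,-0.71,0],"roll":0},{"linear":[-0.62,-0.71,0],"roll":0},{"linear":[-0.62,-0.71,0],"roll":0},{"linear":[-0.62,-0.71,0],"roll":0},{"linear":[-0.62,-0.71,0],"roll":0},{"linear":[-0.62,-0.71,0],"roll":0},{"linear":[-0.62,-0.71,0],"roll":0},{"linear":[-0.62,-0.71,0],"roll":0},{"linear":[-0.62,-0.71,0],"roll":0}]'
python3 -m jog '[{"linear":[0,0,0],"roll":0.86},{"linear":[0,0,0],"roll":0.86},{"linear":[0,0,0],"roll":0.86},{"linear":[0,0,0],"roll":0.86},{"linear":[0,0,0],"roll":0.86},{"linear":[0,0,0],"roll":0.86},{"linear":[0,0,0],"roll":0}]'
python3 -c "
from h import *
togo((.5228,-.3175,.126),45.6)"
```

```text
time_s: 2.1
position: [0.5217, -0.3175, 0.2308]
tool_rot: [[-0.947, 0.321, -0.001], [0.321, 0.947, 0.001], [0.001, 0.0, -1.0]]
ft_force: [0.3, 0.0, -0.1]
grip_width: 0.0856
gripper_force: 0.0
time_s: 2.68
position: [0.5213, -0.3156, 0.2309]
tool_rot: [[-0.711, 0.703, -0.001], [0.703, 0.711, 0.001], [0.001, -0.0, -1.0]]
ft_force: [-0.1, -0.4, -0.5]
grip_width: 0.0854
gripper_force: 0.0
t 2.68 pos [ 0.5213 -0.3156  0.2309] yaw_y 45.33 F [-0.13 -0.41 -0.54] grip 0.0854 q [-42.  28.  64.   0.  88. -88.]
units [-0.061 -0.008  2.622] ('roll', np.float64(-0.055))
```

```bash
python3 -m jog '[{"linear":[-0.06,0,0.5],"roll":-0.05},{"linear":[0,0,0.6],"roll":0},{"linear":[0,0,0.6],"roll":0},{"linear":[0,0,0.5],"roll":0},{"linear":[0,0,0.4],"roll":0},{"linear":[0,0,0],"roll":0},{"linear":[0,0,0],"roll":0}]'
python3 -m jog '[{"linear":[0,0,0],"roll":0},{"linear":[0,0,0],"roll":0},{"linear":[0,0,0],"roll":0},{"linear":[0,0,0],"roll":0},{"linear":[0,0,0],"roll":0},{"linear":[0,0,0],"roll":0},{"linear":[0,0,0],"roll":0},{"linear":[0,0,0],"roll":0}]' -1 90
```

```text
time_s: 3.27
position: [0.523, -0.3173, 0.127]
tool_rot: [[-0.717, 0.697, -0.001], [0.697, 0.717, 0.001], [0.001, -0.0, -1.0]]
ft_force: [0.8, -1.2, -0.2]
grip_width: 0.0853
gripper_force: 0.0
time_s: 3.93
position: [0.5234, -0.3176, 0.1281]
tool_rot: [[-0.716, 0.698, 0.001], [0.698, 0.716, -0.001], [-0.001, -0.0, -1.0]]
ft_force: [-1.2, 0.2, 6.1]
grip_width: 0.0232
gripper_force: 86.9
```

```bash
python3 -m jog '[{"linear":[0,0,-0.2],"roll":0},{"linear":[0,0,-0.5],"roll":0},{"linear":[0,0,-0.7],"roll":0},{"linear":[0,0,-0.7],"roll":0},{"linear":[0,0,-0.6],"roll":0},{"linear":[0,0,-0.4],"roll":0},{"linear":[0,0,-0.2],"roll":0},{"linear":[0,0,0],"roll":0},{"linear":[0,0,0],"roll":0},{"linear":[0,0,0],"roll":0}]'
python3 - <<'E'
from h import *
s=env.observe();p=s["position"];print(p,s["ft_force"],s["grip_width"])
out=[]
for n in ("side","top"):
    im=optics.get_image(n);np.save(f"pics/{n}1.npy",im)
    q=proj(n,[p[0],p[1],p[2]-.08]).round().astype(int);print(n,q)
    x,y=np.clip(q-[35,45],0,[490,330]); out.append(cv2.resize(im[y:y+90,x:x+70],None,fx=5,fy=5,interpolation=cv2.INTER_CUBIC)); print(x,y)
cv2.imwrite("pics/lift.png",np.hstack(out)[:,:,::-1])
E
```

```text
time_s: 4.77
position: [0.5228, -0.3171, 0.2577]
tool_rot: [[-0.716, 0.698, -0.002], [0.698, 0.716, 0.002], [0.003, -0.0, -1.0]]
ft_force: [1.4, 0.7, -1.5]
grip_width: 0.0231
gripper_force: 86.2
[ 0.52277635 -0.31709161  0.25766775] [ 1.39139498  0.71029102 -1.52041895] 0.02305476220651694
side [316 118]
281 73
top [474 199]
439 154
```

View pics/lift.png

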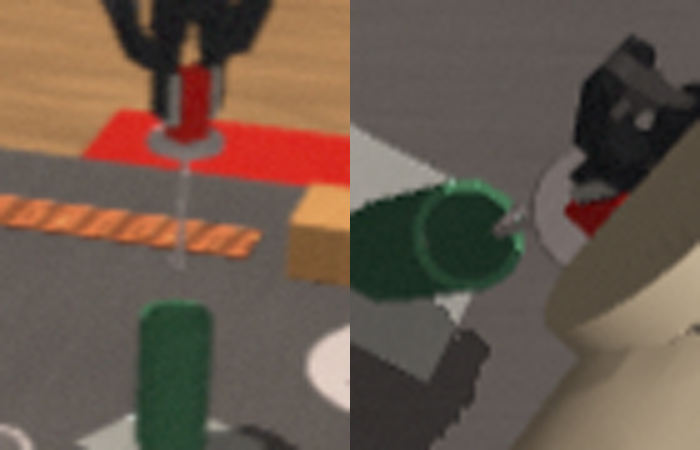

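The handle is held and the shank hangs clear above the green tube. The toe looks like it points lower-left in the top crop, at about (497,230), but the pixels are small. I'll check by measurement, projecting the four candidate directions.

Run:
```python
from h import *
s=env.observe();p=s["position"];o=np.array([p[0],p[1],p[2]-.113])
for n in ("side","top"):
    im=np.load(f"pics/{n}1.npy")
    print(n,"orig",proj(n,o).round(1),"collar",proj(n,o+[0,0,.095]).round(1))
    for a in (45.7,135.7,-134.3,-44.3):
        d=np.array([np.cos(np.radians(a)),np.sin(np.radians(a)),0])
        print(a,proj(n,o+.015*d+[0,0,.005]).round(1))
    q=proj(n,o).round().astype(int)
    print("cols",q[0]-8,"rows",q[1]-8);print(im[q[1]-8:q[1]+7,q[0]-8:q[0]+8].astype(int).sum(2)//3)
```

```text
side orig [316. 127.] collar [317.2 101.7]
45.7 [312.4 126.5]
135.7 [318.2 127.3]
-134.3 [319.7 124.9]
-44.3 [313.9 124.1]
cols 308 rows 119
[[118 131 134 123 108 115 131 133 126 118 123 119 105 102 115 130]
 [114 112 104 104 113 131 147 144 124 124 119 104 108 115 129 128]
 [ 86  92  96 106 123 128 126 116 118 111 103 110 116 135 135 121]
 [ 91  95  91  81  81  81  80  87 104 106 102 123 135 133 117 125]
 [ 96  94  93  91  89  89  91  94 103 100  81  79  84  85  84  90]
 [ 98  97  92  94  93  91 101 108 104 105  93  88  90  89  88  90]
 [ 95  94  94  94  92  90  97 105 104 109  91  94  93  92  92  93]
 [ 92  94  94  91  93  95  93  96 106 106  94  90  93  93  91  92]
 [ 95  95  95  94  94  94  95  90  91  93  94  93  94  95  92  94]
 [ 94  92  94  92  94  94  91  91  95  91  91  94  93  91  94  92]
 [ 94  94  93  95  95  91  93  91  93  92  94  93  92  94  95  93]
 [ 92  93  95  92  94  92  94  94  93  91  93  93  93  95  94  95]
 [ 91  94  94  93  90  93  94  92  96  90  92  93  95  94  93  93]
 [ 93  93  93  95  94  89  93  94  92  93  93  92  94  91  92  95]
 [ 91  93  93  92  86
[... 494 characters left out ...]
  35  86  94 106 105  91  75]
 [ 36  36  37  35  35  38  36  33  37  64 102 104 123  82  84  75]
 [ 38  34  36  32  35  33  34  40  56  90 101  84  82  74  75  76]
 [ 38  36  35  36  33  34  33  48  81  71  74  75  74  76  76  76]
 [ 35  36  32  35  34  33  38  51  70  71  69  75  83  85  83  82]
 [ 33  35  35  37  32  35  36  34  53  53  41  61  93  91  87  86]
 [ 36  36  34  34  33  34  32  35  35  35  33  47  99  96  86  86]
 [ 34  34  35  33  36  32  34  34  35  34  34  41 101  99  86  86]
 [ 34  35  36  32  35  37  34  33  36  37  35  48  53  89  88  87]
 [ 33  34  34  37  35  33  33  35  35  36  42  54  55  82  88  87]
 [ 37  32  35  36  35  36  37  36  34  37  48  53  67  86  87  86]]
```

The side view has extra pixels left of the shank at (314–315, 124–125). The top view has a streak from (468,199) to (473,195). Both match a toe direction of −44°, so I'll turn the toe to about −2.6° (plug +x) and go to the near side of the bail.

```bash
python3 -m jog '[{"linear":[0,0,0],"roll":-0.92},{"linear":[0,0,0],"roll":-0.93},{"linear":[0,0,0],"roll":-0.93},{"linear":[0,0,0],"roll":-0.93},{"linear":[0,0,0],"roll":-0.93},{"linear":[0,0,0],"roll":-0.93},{"linear":[0,0,0],"roll":-0.93},{"linear":[0,0,0],"roll":-0.92},{"linear":[0,0,0],"roll":-0.92},{"linear":[0,0,0],"roll":0}]'
python3 -m jog '[{"linear":[-0.08,0.4,0],"roll":0},{"linear":[-0.1,0.8,0],"roll":0},{"linear":[-0.1,0.9,0],"roll":0},{"linear":[-0.1,0.9,0],"roll":0},{"linear":[-0.1,0.9,0],"roll":0},{"linear":[-0.1,0.9,0],"roll":0},{"linear":[-0.1,0.9,0],"roll":0},{"linear":[-0.1,0.6,0],"roll":0},{"linear":[0,0.2,0],"roll":0},{"linear":[0,0,0],"roll":0},{"linear":[0,0,0],"roll":0},{"linear":[0,0,0],"roll":0}]'
python3 - <<'E'
from h import *
togo((.566,-.0585,.2577),87.4)
s=env.observe();p=s["position"];o=np.array([p[0],p[1],p[2]-.113])
out=[]
for n in ("side","top"):
    im=optics.get_image(n);np.save(f"pics/{n}2.npy",im)
    q=proj(n,o).round().astype(int);print(n,proj(n,o).round(1),proj(n,o+[0,0,.09]).round(1),"toe+x",proj(n,o+[.015,0,.005]).round(1))
    x,y=q-[35,45]; out.append(cv2.resize(im[y:y+90,x:x+70],None,fx=5,fy=5,interpolation=cv2.INTER_CUBIC)); print(x,y)
cv2.imwrite("pics/over.png",np.hstack(out)[:,:,::-1])
E
```

```text
time_s: 5.7
position: [0.523, -0.3173, 0.2585]
tool_rot: [[-0.999, 0.042, -0.001], [0.042, 0.999, 0.001], [0.001, 0.001, -1.0]]
ft_force: [-0.3, -0.5, -1.8]
grip_width: 0.0233
gripper_force: 86.2
time_s: 6.7
position: [0.5658, -0.0601, 0.2592]
tool_rot: [[-0.999, 0.047, -0.0], [0.047, 0.999, -0.0], [0.0, -0.0, -1.0]]
ft_force: [-0.5, -0.3, -1.4]
grip_width: 0.0232
gripper_force: 86.5
t 6.7 pos [ 0.5658 -0.0601  0.2592] yaw_y 87.32 F [-0.46 -0.32 -1.39] grip 0.0232 q [ -18.   23.   68.   -0.   89. -105.]
units [-0.002  0.041  0.037] ('roll', np.float64(-0.017))
side [282.  156.9] [282.2 130.9] toe+x [277.5 154.8]
247 112
top [355.6 178.2] [363.3 172.8] toe+x [356.1 171.4]
321 133
```

View pics/over.png

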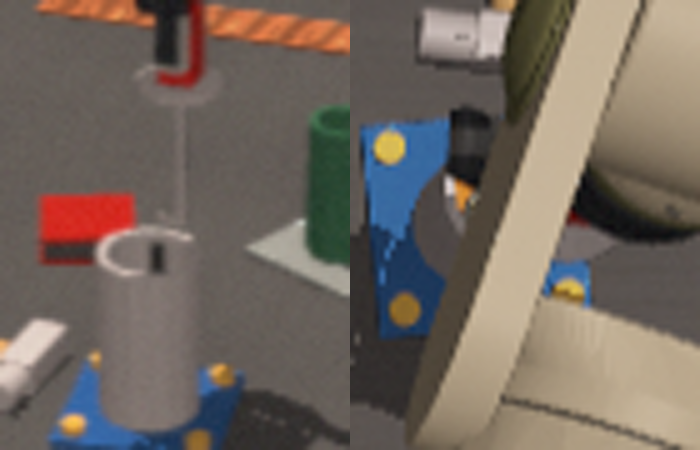

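Side crop: the toe's up-turned tip is at about (163,215), left of the shank at (181,225), so it points to world +x as wanted, above the near side of the mouth. I'll check the shank offset against the pipe before going down.

Run:
```python
from h import *
im=np.load("pics/side2.npy").astype(int); g=im.sum(2)//3
s=env.observe();p=s["position"];o=np.array([p[0],p[1],p[2]-.113])
print("pipe mouth",proj("side",[.586,-.0593,.124]).round(1))
print(list(range(274,292)))
for r in range(135,160,2): print(r,g[r,274:292],"pred",proj("side",o+[0,0,(157-r)/.29*.001]).round(1))
for r in (160,162,164,170,180): print(r,g[r,262:292])
```

```text
pipe mouth [275.9 162.2]
[274, 275, 276, 277, 278, 279, 280, 281, 282, 283, 284, 285, 286, 287, 288, 289, 290, 291]
135 [ 92  95  93  94  94  95  93  98 106 106  91  95  93  92  94  96  94  94] pred [282.1 135.1]
137 [ 92  92  95  93  94  92  96  96 108 105  93  93  95  94  92  92  92  94] pred [282.1 137.1]
139 [ 92  94  94  93  94  93  94  92 103 109  87  93  95  94  93  91  91  96] pred [282.1 139.1]
141 [ 93  94  95  92  93  93  94  95 105 104  87  93  92  92  92  89  92  92] pred [282.1 141.1]
143 [ 92  92  95  94  93  92  94  96 103 106  88  88  92  93  91  91  91  96] pred [282.1 143.1]
145 [ 95  96  95  94  92  95  93  94 103 103  84  91  90  93  93  91  94  94] pred [282.1 145.1]
147 [ 97  93  92  93  94  94  94  98 106 109  93  92  93  92  93  93  95  91] pred [282.  147.1]
149 [ 93  92  95  93  95  96  97  98 104 110  93  91  94  93  92  93  96  94] pred [282.  149.1]
151 [ 96  96  98  97  95  96  94  97 105 110  95  94  96  94  95  93  95  96] pred [282. 151.]
153 [101  97  94  95  95  95  91  96 106 109 100  93  98  94  96  95  94  95] pred [282. 153.]
155 [100  96  95  
[... 207 characters left out ...]
8 137 148 167 174 135  99  99  96  97  95  95] pred [282.  158.8]
160 [ 61  63  60  68 105 164 184 155 126 118 117 117 119 118 112  94  87  97
 113 118 121 126 126 114 100  96  95  96  96  97]
162 [ 52  52  52  79 145 188 148 111 107 115 116 116 118 119 103  63  38  66
  99 112 111 110 105 100 102  99  95  99  96  97]
164 [ 61  61  59  77 122 173 181 145 122 116 115 116 116 120 104  64  37  63
  97 112 113 109 107 104 100  93  95  94  94  95]
170 [ 95  95  93  92  95 102 107 111 114 111 115 121 118 117 118 120 122 116
 116 114 115 111 108 101  99  92  92  93  96  95]
180 [ 92  90  88  91  95 101 106 110 111 114 114 116 118 120 117 118 116 117
 116 113 113 109 106 102  97  96  91  92  94  95]
```

```bash
cat > ok.py <<'E'
import sys
from rig import env
s=env.observe();f=s["ft_force"];print(s["time_s"].__round__(2),s["position"].round(4),f.round(1))
sys.exit(0 if abs(f[2]+1.4)<float(sys.argv[1]) and max(abs(f[0]),abs(f[1]))<4 else 1)
E
python3 -m jog '[{"linear":[-0.02,0.04,0.1],"roll":0},{"linear":[0,0,0.2],"roll":0},{"linear":[0,0,0.2],"roll":0},{"linear":[0,0,0.2],"roll":0},{"linear":[0,0,0.2],"roll":0},{"linear":[0,0,0.2],"roll":0},{"linear":[0,0,0.15],"roll":0},{"linear":[0,0,0],"roll":0},{"linear":[0,0,0],"roll":0}]' >/dev/null; python3 ok.py 2.5 &&
python3 -m jog '[{"linear":[0,0,0.05],"roll":0},{"linear":[0,0,0],"roll":0}]' >/dev/null && python3 ok.py 2.5 &&
python3 -m jog '[{"linear":[0,0,0.05],"roll":0},{"linear":[0,0,0],"roll":0}]' >/dev/null && python3 ok.py 2.5 &&
python3 -m jog '[{"linear":[0,0,0.05],"roll":0},{"linear":[0,0,0],"roll":0}]' >/dev/null && python3 ok.py 2.5 &&
python3 -m jog '[{"linear":[0,0,0.05],"roll":0},{"linear":[0,0,0],"roll":0}]' >/dev/null && python3 ok.py 2.5 &&
python3 -m jog '[{"linear":[0,0,0.05],"roll":0},{"linear":[0,0,0],"roll":0}]' >/dev/null && python3 ok.py 2.5 &&
python3 -m jog '[{"linear":[0,0,0.05],"roll":0},{"linear":[0,0,0],"roll":0}]' >/dev/null && python3 ok.py 2.5
```

```text
7.55 [ 0.5668 -0.0575  0.2091] [ 0.3 -0.1 -1.4]
7.72 [ 0.567  -0.0575  0.2074] [ 0.1 -0.7 -2.2]
7.88 [ 0.5668 -0.0575  0.2052] [-0.2 -1.  -2. ]
8.05 [ 0.5668 -0.0575  0.203 ] [-0.6 -0.9 -1.8]
8.22 [ 0.5668 -0.0575  0.201 ] [ 0.1  0.6 -1.1]
8.38 [ 0.5668 -0.0575  0.199 ] [ 1.   0.1 -1. ]
8.55 [ 0.5668 -0.0575  0.197 ] [ 0.5 -0.1 -0.8]
```

```bash
S(){ python3 ok.py 2.6; }
python3 -m jog '[{"linear":[0,0,0.04],"roll":0},{"linear":[0,0,0.03],"roll":0},{"linear":[0,0,0.03],"roll":0},{"linear":[0,0,0],"roll":0}]' >/dev/null; S &&
python3 -m jog '[{"linear":[0,0,0.03],"roll":0},{"linear":[0,0,0],"roll":0}]' >/dev/null && S &&
python3 -m jog '[{"linear":[0,0,0.03],"roll":0},{"linear":[0,0,0],"roll":0}]' >/dev/null && S &&
python3 -m jog '[{"linear":[0,0,0.03],"roll":0},{"linear":[0,0,0],"roll":0}]' >/dev/null && S &&
python3 -m jog '[{"linear":[0,0,0.03],"roll":0},{"linear":[0,0,0],"roll":0}]' >/dev/null && S &&
python3 -m jog '[{"linear":[0,0,0.03],"roll":0},{"linear":[0,0,0],"roll":0}]' >/dev/null && S &&
python3 -m jog '[{"linear":[0,0,0.03],"roll":0},{"linear":[0,0,0],"roll":0}]' >/dev/null && S &&
python3 -m jog '[{"linear":[0,0,0.03],"roll":0},{"linear":[0,0,0],"roll":0}]' >/dev/null && S &&
python3 -m jog '[{"linear":[0,0,0.03],"roll":0},{"linear":[0,0,0],"roll":0}]' >/dev/null && S &&
python3 -m jog '[{"linear":[0,0,0.03],"roll":0},{"linear":[0,0,0],"roll":0}]' >/dev/null && S &&
python3 -m jog '[{"linear":[0,0,0.03],"roll":0},{"linear":[0,0,0],"roll":0}]' >/dev/null && S &&
python3 -m jog '[{"linear":[0,0,0.03],"roll":0},{"linear":[0,0,0],"roll":0}]' >/dev/null && S
```

```text
8.88 [ 0.5668 -0.0575  0.193 ] [ 0.2  0.4 -1.1]
9.05 [ 0.5668 -0.0575  0.1919] [-1.1 -0.4 -2. ]
9.22 [ 0.5668 -0.0575  0.1907] [ 0.4  0.1 -1.9]
9.38 [ 0.5668 -0.0575  0.1895] [ 0.  -0.4 -1.5]
9.55 [ 0.5668 -0.0575  0.1883] [ 0.6  0.3 -1.9]
9.72 [ 0.5668 -0.0575  0.1871] [-0.1  0.  -0.8]
9.88 [ 0.5668 -0.0575  0.1859] [ 0.1 -0.8 -1.7]
10.05 [ 0.5668 -0.0575  0.1847] [-0.7  0.3 -2. ]
10.22 [ 0.5668 -0.0575  0.1835] [-0.2  0.2 -2.1]
10.38 [ 0.5668 -0.0575  0.1823] [-0.3 -0.2 -1.1]
10.55 [ 0.5668 -0.0575  0.1811] [ 1.   0.7 -2.5]
10.72 [ 0.5668 -0.0575  0.1799] [-0.4 -0.1 -2. ]
```

```bash
S(){ python3 ok.py 2.6; }
python3 -m jog '[{"linear":[0,0,0.03],"roll":0},{"linear":[0,0,0],"roll":0}]' >/dev/null; S &&
python3 -m jog '[{"linear":[0,0,0.03],"roll":0},{"linear":[0,0,0],"roll":0}]' >/dev/null && S &&
python3 -m jog '[{"linear":[0,0,0.03],"roll":0},{"linear":[0,0,0],"roll":0}]' >/dev/null && S &&
python3 -m jog '[{"linear":[0,0,0.03],"roll":0},{"linear":[0,0,0],"roll":0}]' >/dev/null && S &&
python3 -m jog '[{"linear":[0,0,0.03],"roll":0},{"linear":[0,0,0],"roll":0}]' >/dev/null && S &&
python3 -m jog '[{"linear":[0,0,0.03],"roll":0},{"linear":[0,0,0],"roll":0}]' >/dev/null && S &&
python3 -m jog '[{"linear":[0,0,0.03],"roll":0},{"linear":[0,0,0],"roll":0}]' >/dev/null && S &&
python3 -m jog '[{"linear":[0,0,0.03],"roll":0},{"linear":[0,0,0],"roll":0}]' >/dev/null && S &&
python3 -m jog '[{"linear":[0,0,0.03],"roll":0},{"linear":[0,0,0],"roll":0}]' >/dev/null && S &&
python3 -m jog '[{"linear":[0,0,0.03],"roll":0},{"linear":[0,0,0],"roll":0}]' >/dev/null && S &&
python3 -m jog '[{"linear":[0,0,0.03],"roll":0},{"linear":[0,0,0],"roll":0}]' >/dev/null && S &&
python3 -m jog '[{"linear":[0,0,0.03],"roll":0},{"linear":[0,0,0],"roll":0}]' >/dev/null && S
```

```text
10.88 [ 0.567  -0.0575  0.1791] [-0.3 -1.   0.6]
11.05 [ 0.5671 -0.0576  0.1785] [-0.2 -0.3  4.9]
```

Contact at TCP z≈0.179. That puts the spindle top about 24 mm above plug_top, which agrees with the bail height from the camera. I'll raise 2.5 mm and go under the bar, feeling for the wire.

```bash
S(){ python3 ok.py 2.6; }
python3 -m jog '[{"linear":[0,0,-0.035],"roll":0},{"linear":[0,0,-0.035],"roll":0},{"linear":[0,0,0],"roll":0},{"linear":[0,0,0],"roll":0}]' >/dev/null; S &&
python3 -m jog '[{"linear":[-0.05,0,0],"roll":0},{"linear":[-0.05,0,0],"roll":0},{"linear":[0,0,0],"roll":0}]' >/dev/null && S &&
python3 -m jog '[{"linear":[-0.05,0,0],"roll":0},{"linear":[-0.05,0,0],"roll":0},{"linear":[0,0,0],"roll":0}]' >/dev/null && S &&
python3 -m jog '[{"linear":[-0.05,0,0],"roll":0},{"linear":[-0.05,0,0],"roll":0},{"linear":[0,0,0],"roll":0}]' >/dev/null && S &&
python3 -m jog '[{"linear":[-0.02,0,0],"roll":0},{"linear":[0,0,0],"roll":0}]' >/dev/null && S &&
python3 -m jog '[{"linear":[-0.02,0,0],"roll":0},{"linear":[0,0,0],"roll":0}]' >/dev/null && S &&
python3 -m jog '[{"linear":[-0.02,0,0],"roll":0},{"linear":[0,0,0],"roll":0}]' >/dev/null && S &&
python3 -m jog '[{"linear":[-0.02,0,0],"roll":0},{"linear":[0,0,0],"roll":0}]' >/dev/null && S
```

```text
11.38 [ 0.5668 -0.0575  0.1803] [ 0.6 -0.  -1.4]
11.63 [ 0.5712 -0.0577  0.1803] [-0.9  0.1 -1.8]
11.88 [ 0.5752 -0.0579  0.1805] [-1.5 -0.3 -1.8]
12.13 [ 0.5792 -0.0581  0.1805] [-0.2 -0.4 -2.4]
12.3 [ 0.5797 -0.0581  0.1805] [ 0.6  0.3 -2.1]
12.47 [ 0.5805 -0.0581  0.1805] [ 0.6 -0.4 -2.1]
12.63 [ 0.5813 -0.0582  0.1805] [ 0.2 -0.6 -1.4]
12.8 [ 0.582  -0.0582  0.1805] [-1.1 -0.9 -1.1]
```

```bash
S(){ python3 ok.py 2.6; }
python3 -m jog '[{"linear":[-0.02,0,0],"roll":0},{"linear":[0,0,0],"roll":0}]' >/dev/null ; S &&
python3 -m jog '[{"linear":[-0.02,0,0],"roll":0},{"linear":[0,0,0],"roll":0}]' >/dev/null && S &&
python3 -m jog '[{"linear":[-0.02,0,0],"roll":0},{"linear":[0,0,0],"roll":0}]' >/dev/null && S &&
python3 -m jog '[{"linear":[-0.02,0,0],"roll":0},{"linear":[0,0,0],"roll":0}]' >/dev/null && S
```

```text
12.97 [ 0.5826 -0.0582  0.1805] [-2.4  0.1 -0.2]
13.13 [ 0.5833 -0.0583  0.1804] [-2.6  0.2 -0.2]
13.3 [ 0.5843 -0.0584  0.1804] [-3.1 -0.7 -1.5]
13.47 [ 0.5851 -0.0584  0.1804] [-3.8 -1.2 -0.9]
```

```bash
S(){ python3 ok.py 14; }
python3 -m jog '[{"linear":[0.05,0,0],"roll":0},{"linear":[0.04,0,0],"roll":0},{"linear":[0,0,-0.05],"roll":0},{"linear":[0,0,-0.05],"roll":0},{"linear":[0,0,-0.04],"roll":0},{"linear":[0,0,0],"roll":0}]' >/dev/null ; S &&
python3 -m jog '[{"linear":[0,0,-0.025],"roll":0},{"linear":[0,0,0],"roll":0}]' >/dev/null && S &&
python3 -m jog '[{"linear":[0,0,-0.025],"roll":0},{"linear":[0,0,0],"roll":0}]' >/dev/null && S &&
python3 -m jog '[{"linear":[0,0,-0.025],"roll":0},{"linear":[0,0,0],"roll":0}]' >/dev/null && S &&
python3 -m jog '[{"linear":[0,0,-0.025],"roll":0},{"linear":[0,0,0],"roll":0}]' >/dev/null && S &&
python3 -m jog '[{"linear":[0,0,-0.025],"roll":0},{"linear":[0,0,0],"roll":0}]' >/dev/null && S &&
python3 -m jog '[{"linear":[0,0,-0.025],"roll":0},{"linear":[0,0,0],"roll":0}]' >/dev/null && S
```

```text
13.97 [ 0.5821 -0.0582  0.1867] [ 1.1  0.4 -1. ]
14.13 [ 0.5818 -0.0581  0.1873] [-0.2 -0.5 -1.5]
14.3 [ 0.5817 -0.0582  0.1883] [ 0.3  0.2 -2.2]
14.47 [ 0.5816 -0.0581  0.1892] [ 0.2  0.5 -1.8]
14.63 [ 0.5814 -0.0581  0.1897] [-0.4  0.2 -4. ]
14.8 [ 0.5812 -0.0581  0.1903] [-0.1 -1.  -9. ]
14.97 [ 0.5813 -0.0581  0.1914] [ -0.   -0.1 -10.5]
```

The bail is hooked: resistance appears at the predicted height and the drag is about 9 N. Drawing it out slowly.

```bash
S(){ python3 ok.py 15; }
python3 -m jog '[{"linear":[0,0,-0.03],"roll":0},{"linear":[0,0,-0.05],"roll":0},{"linear":[0,0,-0.05],"roll":0},{"linear":[0,0,-0.05],"roll":0},{"linear":[0,0,-0.05],"roll":0},{"linear":[0,0,-0.05],"roll":0}]' >/dev/null; S &&
python3 -m jog '[{"linear":[0,0,-0.06],"roll":0},{"linear":[0,0,-0.06],"roll":0},{"linear":[0,0,-0.06],"roll":0},{"linear":[0,0,-0.06],"roll":0},{"linear":[0,0,-0.06],"roll":0},{"linear":[0,0,-0.06],"roll":0},{"linear":[0,0,-0.06],"roll":0},{"linear":[0,0,-0.06],"roll":0}]' >/dev/null && S &&
python3 -m jog '[{"linear":[0,0,-0.06],"roll":0},{"linear":[0,0,-0.06],"roll":0},{"linear":[0,0,-0.06],"roll":0},{"linear":[0,0,-0.06],"roll":0},{"linear":[0,0,-0.06],"roll":0},{"linear":[0,0,-0.06],"roll":0},{"linear":[0,0,-0.06],"roll":0},{"linear":[0,0,-0.06],"roll":0}]' >/dev/null && S &&
python3 -m jog '[{"linear":[0,0,-0.06],"roll":0},{"linear":[0,0,-0.06],"roll":0},{"linear":[0,0,-0.06],"roll":0},{"linear":[0,0,-0.06],"roll":0},{"linear":[0,0,-0.06],"roll":0},{"linear":[0,0,-0.06],"roll":0},{"linear":[0,0,-0.06],"roll":0},{"linear":[0,0,-0.06],"roll":0}]' >/dev/null && S
```

```text
15.47 [ 0.5816 -0.0582  0.2036] [ -0.9   0.1 -10.8]
16.13 [ 0.5816 -0.0582  0.2228] [  0.3   0.6 -11.1]
16.8 [ 0.5816 -0.0582  0.242 ] [ -1.    0.1 -10.9]
17.47 [ 0.5817 -0.0582  0.2612] [ -0.   -0.4 -11.6]
```

```bash
S(){ python3 ok.py 15; }
python3 -m jog '[{"linear":[0,0,-0.06],"roll":0},{"linear":[0,0,-0.06],"roll":0},{"linear":[0,0,-0.06],"roll":0},{"linear":[0,0,-0.06],"roll":0},{"linear":[0,0,-0.06],"roll":0},{"linear":[0,0,-0.06],"roll":0},{"linear":[0,0,-0.06],"roll":0},{"linear":[0,0,-0.06],"roll":0}]' >/dev/null; S &&
python3 -m jog '[{"linear":[0,0,-0.06],"roll":0},{"linear":[0,0,-0.06],"roll":0},{"linear":[0,0,-0.06],"roll":0},{"linear":[0,0,-0.06],"roll":0},{"linear":[0,0,-0.06],"roll":0},{"linear":[0,0,-0.04],"roll":0},{"linear":[0,0,-0.04],"roll":0},{"linear":[0,0,-0.04],"roll":0}]' >/dev/null && S &&
python3 -m jog '[{"linear":[0,0,-0.04],"roll":0},{"linear":[0,0,-0.04],"roll":0},{"linear":[0,0,-0.06],"roll":0},{"linear":[0,0,-0.06],"roll":0},{"linear":[0,0,-0.08],"roll":0},{"linear":[0,0,-0.1],"roll":0},{"linear":[0,0,-0.08],"roll":0},{"linear":[0,0,-0.08],"roll":0},{"linear":[0,0,-0.04],"roll":0},{"linear":[0,0,0],"roll":0},{"linear":[0,0,0],"roll":0}]' >/dev/null && S
python3 - <<'E'
from h import *
togo((.487,.2875,.33))
s=env.observe();p=s["position"];o=np.array([p[0],p[1],p[2]-.16])
im=optics.get_image("side");q=proj("side",o).round().astype(int);x,y=np.maximum(q-[60,60],0);print(x,y)
cv2.imwrite("pics/out.png",cv2.resize(im[y:y+120,x:x+120],None,fx=4,fy=4,interpolation=cv2.INTER_CUBIC)[:,:,::-1])
E
```

```text
18.13 [ 0.5817 -0.0582  0.2804] [ -0.5  -0.3 -11.2]
18.8 [ 0.5819 -0.0582  0.298 ] [-1.   0.6 -5. ]
19.72 [ 0.5816 -0.0582  0.3201] [-0.5 -0.5 -4.5]
t 19.72 pos [ 0.5816 -0.0582  0.3201] yaw_y 87.43 F [-0.51 -0.47 -4.54] grip 0.0228 q [ -17.   23.   58.   -0.   99. -105.]
units [ 2.752  8.526 -0.247] 
217 92
```

View pics/out.png

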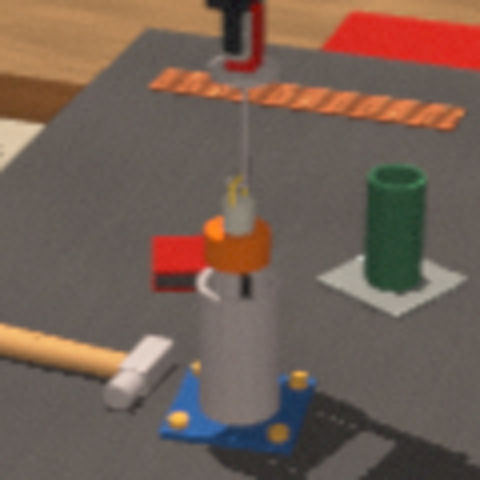

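The plug is out and hangs upright on the hook, just above the pipe mouth at (237,245) in the crop. I'll raise it a little more and carry it smoothly to the small tray.

```bash
python3 -m jog '[{"linear":[0.017,0.05,-0.1],"roll":0},{"linear":[0.034,0.1,-0.2],"roll":0},{"linear":[0.051,0.15,-0.1],"roll":0},{"linear":[0.068,0.2,-0.05],"roll":0},{"linear":[0.085,0.25,0],"roll":0},{"linear":[0.102,0.3,0],"roll":0},{"linear":[0.112,0.33,0],"roll":0},{"linear":[0.119,0.35,0],"roll":0},{"linear":[0.119,0.35,0],"roll":0},{"linear":[0.119,0.35,0],"roll":0},{"linear":[0.119,0.35,0],"roll":0},{"linear":[0.119,0.35,0],"roll":0}]'|grep -E "pos|ft"
python3 -m jog '[{"linear":[0.119,0.35,0],"roll":0},{"linear":[0.119,0.35,0],"roll":0},{"linear":[0.119,0.35,0],"roll":0},{"linear":[0.119,0.35,0],"roll":0},{"linear":[0.119,0.35,0],"roll":0},{"linear":[0.119,0.35,0],"roll":0},{"linear":[0.119,0.35,0],"roll":0},{"linear":[0.119,0.35,0],"roll":0},{"linear":[0.119,0.35,0],"roll":0},{"linear":[0.119,0.35,0],"roll":0}]'|grep -E "pos|ft"
python3 -m jog '[{"linear":[0.119,0.35,0],"roll":0},{"linear":[0.112,0.33,0],"roll":0},{"linear":[0.102,0.3,0],"roll":0},{"linear":[0.085,0.25,0],"roll":0},{"linear":[0.068,0.2,0],"roll":0},{"linear":[0.06,0.17,0],"roll":0},{"linear":[0.051,0.15,0],"roll":0},{"linear":[0.034,0.1,0],"roll":0},{"linear":[0.017,0.05,0],"roll":0},{"linear":[0,0,0],"roll":0},{"linear":[0,0,0],"roll":0}]'|grep -E "pos|ft"
python3 - <<'E'
from h import *
togo((.481,.288,.16))
s=env.observe();p=s["position"];o=np.array([p[0],p[1],p[2]-.16])
im=optics.get_image("side");q=proj("side",o).round().astype(int);x,y=np.maximum(q-[60,60],0);print(x,y)
cv2.imwrite("pics/tray.png",cv2.resize(im[y:y+120,x:x+120],None,fx=4,fy=4,interpolation=cv2.INTER_CUBIC)[:,:,::-1])
E
```

```text
position: [0.5441, 0.0705, 0.3382]
ft_force: [-0.3, 0.5, -3.5]
position: [0.5026, 0.2124, 0.3381]
ft_force: [-0.0, 0.2, -3.9]
position: [0.4811, 0.2877, 0.3381]
ft_force: [-0.8, 0.1, -4.5]
t 22.52 pos [0.4811 0.2877 0.3381] yaw_y 87.41 F [-0.85  0.11 -4.49] grip 0.0231 q [ 19.  20.  60.  -0. 100. -69.]
units [4.000e-03 9.000e-03 4.452e+00] 
211 152
```

View pics/tray.png

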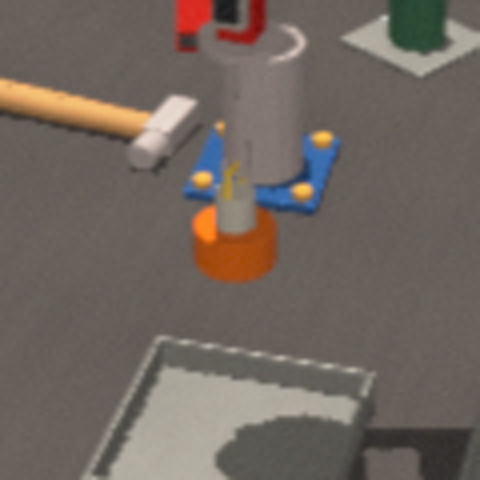

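The plug hangs steady and upright, with its bottom at about 0.16 m over the small tray. Lowering it now, with the last part by feel.

```bash
python3 -m jog '[{"linear":[0,0,0.1],"roll":0},{"linear":[0,0,0.2],"roll":0},{"linear":[0,0,0.3],"roll":0},{"linear":[0,0,0.4],"roll":0},{"linear":[0,0,0.45],"roll":0},{"linear":[0,0,0.45],"roll":0},{"linear":[0,0,0.45],"roll":0},{"linear":[0,0,0.4],"roll":0},{"linear":[0,0,0.3],"roll":0},{"linear":[0,0,0.25],"roll":0},{"linear":[0,0,0.15],"roll":0},{"linear":[0,0,0.1],"roll":0}]'|grep -E "pos|ft"
python3 -m jog '[{"linear":[0,0,0.08],"roll":0},{"linear":[0,0,0.04],"roll":0},{"linear":[0,0,0.03],"roll":0},{"linear":[0,0,0],"roll":0},{"linear":[0,0,0],"roll":0}]'|grep -E "pos|ft"
for i in 1 2 3 ; do python3 -m jog '[{"linear":[0,0,0.025],"roll":0},{"linear":[0,0,0.025],"roll":0},{"linear":[0,0,0],"roll":0}]'|grep -E "pos|ft"; done
for i in 1 2 3 4 5 6; do python3 -m jog '[{"linear":[0,0,0.02],"roll":0},{"linear":[0,0,0],"roll":0}]'|grep -E "pos|ft"; done
```

```text
position: [0.4807, 0.2876, 0.195]
ft_force: [0.1, -0.5, -4.9]
position: [0.4811, 0.288, 0.1904]
ft_force: [1.0, 0.3, -4.4]
position: [0.481, 0.2879, 0.188]
ft_force: [-0.4, 0.6, -4.2]
position: [0.4809, 0.2879, 0.1859]
ft_force: [-0.1, 0.7, -4.7]
position: [0.481, 0.2879, 0.1839]
ft_force: [-0.2, -0.2, -4.7]
position: [0.481, 0.2879, 0.1832]
ft_force: [-0.5, -0.4, -3.3]
position: [0.481, 0.2879, 0.1824]
ft_force: [-0.4, -0.4, -4.5]
position: [0.481, 0.2879, 0.1816]
ft_force: [-0.3, 0.2, -3.4]
position: [0.481, 0.2879, 0.1808]
ft_force: [-0.1, 0.7, -4.4]
position: [0.481, 0.2879, 0.1801]
ft_force: [0.1, 1.0, -3.3]
position: [0.4811, 0.288, 0.1794]
ft_force: [-0.6, -0.3, -2.5]
```

```bash
for i in 1 2 3 4; do python3 -m jog '[{"linear":[0,0,0.025],"roll":0},{"linear":[0,0,0],"roll":0}]'|grep -E "pos|ft"; done
```

```text
position: [0.4811, 0.2879, 0.1784]
ft_force: [0.6, 0.5, -0.9]
position: [0.481, 0.2879, 0.1772]
ft_force: [-0.5, -0.0, -1.5]
position: [0.481, 0.2879, 0.1762]
ft_force: [-0.1, -0.5, -1.3]
position: [0.481, 0.2879, 0.1752]
ft_force: [-0.2, -0.4, -1.3]
```

```bash
S(){ python3 ok.py 2.6; }
python3 -m jog '[{"linear":[0,0,0.025],"roll":0},{"linear":[0,0,0.025],"roll":0},{"linear":[0,0,0.02],"roll":0},{"linear":[0,0,0],"roll":0}]'>/dev/null; S &&
python3 -m jog '[{"linear":[0.03,0,0],"roll":0},{"linear":[0.04,0,0],"roll":0},{"linear":[0,0,0],"roll":0}]'>/dev/null && S &&
python3 -m jog '[{"linear":[0.04,0,0],"roll":0},{"linear":[0.04,0,0],"roll":0},{"linear":[0,0,0],"roll":0}]'>/dev/null && S &&
python3 -m jog '[{"linear":[0.04,0,0],"roll":0},{"linear":[0.05,0,0],"roll":0},{"linear":[0,0,0],"roll":0}]'>/dev/null && S &&
python3 -m jog '[{"linear":[0.05,0,0],"roll":0},{"linear":[0.07,0,0],"roll":0},{"linear":[0.1,0,0],"roll":0},{"linear":[0.1,0,0],"roll":0},{"linear":[0,0,0],"roll":0}]'>/dev/null && S
python3 - <<'E'
from h import *
im=optics.get_image("side");cv2.imwrite("pics/rel.png",cv2.resize(im[190:310,210:330],None,fx=4,fy=4,interpolation=cv2.INTER_CUBIC)[:,:,::-1])
E
```

```text
26.73 [0.4809 0.2879 0.1723] [ 0.9 -0.2 -1.2]
26.98 [0.4779 0.2881 0.1726] [-0.1  0.1 -1.4]
27.23 [0.4747 0.2882 0.1726] [ 0.3 -0.5 -1.6]
27.48 [0.471  0.2884 0.1725] [-1.1  0.5 -1.9]
27.9 [0.4577 0.289  0.1726] [ 0.5 -0.  -0.7]
```

View pics/rel.png

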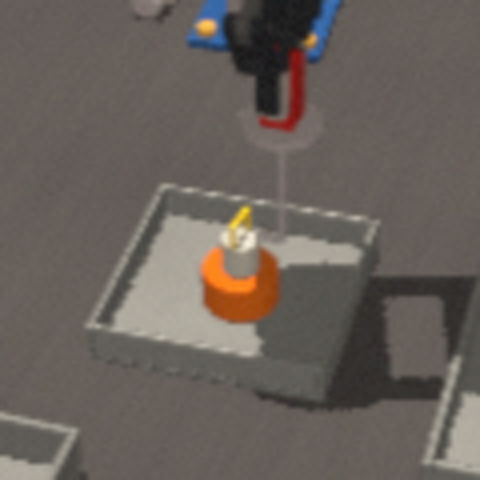

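The plug stands upright in the small tray and the hook has come out of the bail: its toe is at (265,237), clear of the plug. Raising it and going back to the stand.

```bash
python3 -m jog '[{"linear":[0,0,-0.1],"roll":0},{"linear":[0,0,-0.3],"roll":0},{"linear":[0,0,-0.5],"roll":0},{"linear":[0,0,-0.6],"roll":0},{"linear":[0,0,-0.5],"roll":0},{"linear":[0,0,-0.3],"roll":0},{"linear":[0,0,-0.1],"roll":0}]'|grep -E "pos|ft"
python3 -m jog '[{"linear":[-0.03,-0.2,0],"roll":0},{"linear":[-0.08,-0.5,0],"roll":0},{"linear":[-0.12,-0.8,0],"roll":0},{"linear":[-0.14,-0.9,0],"roll":0},{"linear":[-0.14,-0.9,0],"roll":0},{"linear":[-0.14,-0.9,0],"roll":0},{"linear":[-0.14,-0.9,0],"roll":0},{"linear":[-0.14,-0.9,0],"roll":0},{"linear":[-0.14,-0.9,0],"roll":0},{"linear":[-0.14,-0.9,0],"roll":0},{"linear":[-0.14,-0.9,0],"roll":0}]'|grep -E "pos|ft"
python3 -m jog '[{"linear":[-0.14,-0.9,0],"roll":0},{"linear":[-0.14,-0.9,0],"roll":0},{"linear":[-0.14,-0.9,0],"roll":0},{"linear":[-0.14,-0.9,0],"roll":0},{"linear":[-0.14,-0.9,0],"roll":0},{"linear":[-0.1,-0.7,0],"roll":0},{"linear":[-0.08,-0.5,0],"roll":0},{"linear":[-0.05,-0.3,0],"roll":0},{"linear":[0,-0.1,0],"roll":0},{"linear":[0,0,0],"roll":0},{"linear":[0,0,0],"roll":0}]'|grep -E "pos|ft"
python3 -c "
from h import *
togo((.5228,-.3173,.1278))"
```

```text
position: [0.4593, 0.2891, 0.271]
ft_force: [-0.8, -0.4, -1.8]
position: [0.4962, -0.0633, 0.2674]
ft_force: [1.0, 0.8, -1.1]
position: [0.523, -0.3056, 0.2683]
ft_force: [0.2, 0.6, -0.8]
t 30.37 pos [ 0.523  -0.3056  0.2683] yaw_y 87.46 F [ 0.24  0.64 -0.85] grip 0.0229 q [ -41.   26.   61.    0.   93. -129.]
units [-0.009 -0.295  3.513]
```

```bash
python3 -m jog '[{"linear":[0,-0.15,0],"roll":0},{"linear":[0,-0.14,0],"roll":0},{"linear":[0,0,0.2],"roll":0},{"linear":[0,0,0.3],"roll":0},{"linear":[0,0,0.5],"roll":0},{"linear":[0,0,0.5],"roll":0},{"linear":[0,0,0.5],"roll":0},{"linear":[0,0,0.5],"roll":0},{"linear":[0,0,0.4],"roll":0},{"linear":[0,0,0.3],"roll":0},{"linear":[0,0,0.15],"roll":0},{"linear":[0,0,0],"roll":0}]'|grep -E "pos|ft"
S(){ python3 ok.py 3; }; S &&
python3 -m jog '[{"linear":[0,0,0.025],"roll":0},{"linear":[0,0,0],"roll":0}]' >/dev/null && S &&
python3 -m jog '[{"linear":[0,0,0.025],"roll":0},{"linear":[0,0,0],"roll":0}]' >/dev/null && S &&
python3 -m jog '[{"linear":[0,0,0.025],"roll":0},{"linear":[0,0,0],"roll":0}]' >/dev/null && S &&
python3 -m jog '[{"linear":[0,0,0.025],"roll":0},{"linear":[0,0,0],"roll":0}]' >/dev/null && S &&
python3 -m jog '[{"linear":[0,0,0.025],"roll":0},{"linear":[0,0,0],"roll":0}]' >/dev/null && S &&
python3 -m jog '[{"linear":[0,0,0.025],"roll":0},{"linear":[0,0,0],"roll":0}]' >/dev/null && S
```

```text
position: [0.5222, -0.3176, 0.133]
ft_force: [-0.0, 0.2, -2.0]
31.37 [ 0.5222 -0.3176  0.133 ] [-0.   0.2 -2. ]
31.53 [ 0.5229 -0.3183  0.1343] [ 0.6  0.2 -1.3]
31.7 [ 0.5228 -0.3183  0.133 ] [ 0.  -0.4 -2.1]
31.87 [ 0.5227 -0.3182  0.1316] [ 0.1  0.3 -1.5]
32.03 [ 0.5226 -0.3181  0.1304] [ 1.2  0.8 -1.6]
32.2 [ 0.5226 -0.3181  0.1293] [-0.5 -0.1 -1. ]
32.37 [ 0.5226 -0.3181  0.1283] [ 0.2  0.2 -2.1]
```

```bash
S(){ python3 ok.py 3; }
python3 -m jog '[{"linear":[0,0,0.02],"roll":0},{"linear":[0,0,0],"roll":0}]' >/dev/null; S &&
python3 -m jog '[{"linear":[0,0,0.02],"roll":0},{"linear":[0,0,0],"roll":0}]' >/dev/null && S &&
python3 -m jog '[{"linear":[0,0,0.02],"roll":0},{"linear":[0,0,0],"roll":0}]' >/dev/null && S &&
python3 -m jog '[{"linear":[0,0,0.02],"roll":0},{"linear":[0,0,0],"roll":0}]' >/dev/null && S
```

```text
32.53 [ 0.5226 -0.3182  0.1282] [-1.8  1.2  2.7]
```

```bash
python3 -m jog '[{"linear":[0,0,0],"roll":0},{"linear":[0,0,0],"roll":0},{"linear":[0,0,0],"roll":0},{"linear":[0,0,0],"roll":0},{"linear":[0,0,0],"roll":0},{"linear":[0,0,0],"roll":0},{"linear":[0,0,0],"roll":0},{"linear":[0,0,0],"roll":0}]' 1 | grep -E "pos|ft|gr"
python3 -m jog '[{"linear":[0,0,-0.2],"roll":0},{"linear":[0,0,-0.5],"roll":0},{"linear":[0,0,-0.8],"roll":0},{"linear":[0,0,-0.9],"roll":0},{"linear":[0,0,-0.9],"roll":0},{"linear":[0,0,-0.5],"roll":0},{"linear":[0.3,0.8,0],"roll":0},{"linear":[0.3,0.9,0],"roll":0},{"linear":[0.3,0.9,0],"roll":0},{"linear":[0.3,0.9,0],"roll":0},{"linear":[0.2,0.5,0],"roll":0},{"linear":[0,0,0],"roll":0}]' | grep -E "pos|ft|gr"
python3 - <<'E'
from h import *
a=optics.get_image("side");b=optics.get_image("top")
f=lambda i:cv2.resize(i,None,fx=3,fy=3,interpolation=cv2.INTER_CUBIC)
cv2.imwrite("pics/end.png",np.hstack([f(a[100:220,270:360]),f(a[210:330,215:305]),f(b[150:270,170:260])])[:,:,::-1])
E
```

```text
position: [0.5227, -0.3182, 0.1277]
ft_force: [-1.4, 0.5, 0.3]
grip_width: 0.0855
gripper_force: 0.0
position: [0.4726, -0.1522, 0.2812]
ft_force: [0.2, 0.1, 1.4]
grip_width: 0.0852
gripper_force: 0.0
```

View pics/end.png

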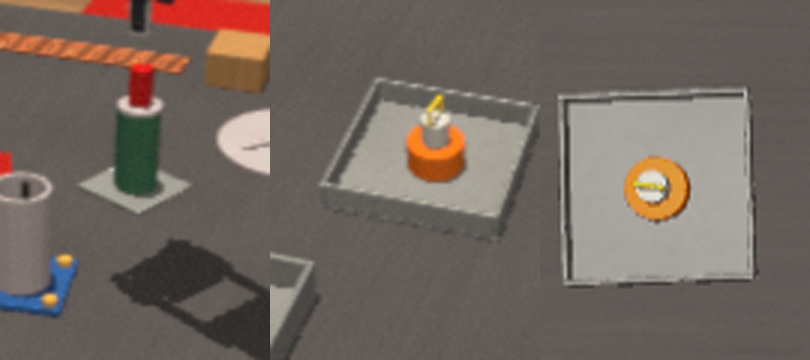

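The hook hangs upright in its stand with its handle at about (141,85), and the plug stands in the middle of the small tray at about (655,188). The gripper is clear of everything, so I'm handing in.

```bash
python3 -c "
from rig import env
print(env.close_job())"
```

```text
the job is handed in; nothing more can be done
None
```

I handed the job in at about 34 s of the 72 s allowed, with no verdict shown: the last pictures show the plug standing upright in the smallest tray and the hook hanging back in its stand, and the highest force I read during the pull was about 12 N, against the 22 N limit.

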